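Slide the latched loupe over the gear

TASK

On the inspection stage, move the sliding loupe from the empty middle pocket to the pocket that holds the brass gear wheel. Its grip is locked: pinch the latch tab in against the grip, slide the grip to the next stop with the tab kept pressed, then let go so that the latch springs out and locks there. Leave the gear in its pocket.

Things in the scene. Friction and masses are not known exactly. Their poses are not given: they have to be found in the camera images.
- grip_top (a point): Centre of the top of the black grip block, 72 mm above the table. z up, y along the straight track, x across it, away from the latch tab (on the -x, robot side). The block is 28 mm across (x), 34 mm along y, its underside 20 mm above the table. The track is fixed, yaw within 25 deg. Beside grip and tab all is clear above 34 mm height; lower, a steel arm runs to the lens on the +x side.
- loupe_slide (a joint): Position of grip and loupe along grip_top's +y, in m: 0 middle stop (start), +0.060 and -0.060 end stops. Locked with 1.5 mm play while the tab is out, free (about 1 N) while pressed. Let go within 10 mm of a stop, the latch draws it in. The round lens, 58 mm over its frame, 27 to 35 mm above the table, has its centre 92 mm to +x of the grip's centre, at the same y.
- latch_tab (a joint): Travel of the latch tab towards the grip (+x), in m: 0 out, locked; 0.010 fully pressed; free from 0.0085. Spring 5 N rising to 10 N. Upright steel plate, 28 mm along y, 36 to 70 mm above the table; outer face 26 mm from the grip's centre when out, 16 mm pressed (grip and tab 40 mm, then 30 mm across). It springs out to 0 only at a stop.
- gear: Brass gear wheel, eight coarse teeth, 37 mm across, 5 mm thick, loose in one of the two end pockets of a white tray with three pockets (44 mm square, 9 mm deep, 60 mm apart along the track, one at each stop, centres 92 mm to +x of the grip's line). The other end pocket holds a 27 mm square brass plate. Origin at the centre of its underside, z up.
Mind the look-alikes: they are no part of the job. Leave any blue look-alike of the gear alone.

How it is judged (in metres and radians):
On the way:
1. the grip is off its middle stop with the latch tab pressed in (value of joint latch_tab above 0.006 m and (value of joint loupe_slide above 0.015 m or value of joint loupe_slide below -0.015 m)), for 0.1 s.
At the end, for the whole second after the job is handed in: The loupe stands still over the gear (gear centre within 12 mm of the lens centre along the track and 10 mm across it, in its pocket), locked at that stop: the latch tab has sprung out to within 2 mm (y of gear in the frame of grip_top between -0.012 and 0.012 m and x of gear in the frame of grip_top between 0.082 and 0.102 m and value of joint latch_tab below 0.002 m and velocity of joint loupe_slide between -0.01 and 0.01 m/s); the robot touches nothing.
It fails at once if the gear is moved from its place in its pocket (more than 20 mm) (distance of gear from where it was at the start of the episode above 0.02 m).
It fails at once if the locked grip is forced off its stop without the latch tab pressed in (value of joint latch_tab below 0.003 m and (value of joint loupe_slide between 0.008 and 0.052 m or value of joint loupe_slide between -0.052 and -0.008 m)).
It also fails if it takes over 29 s, if anything falls off the work surface, if the arm or the gripper's body presses on something with over 40 N, if the wrist force passes 120 N, or if a joint passes its speed limit or range.

ROBOT

A 6-joint arm with a two-finger parallel gripper is mounted at the origin on the work surface. World frame = base frame: x ahead of the robot, y to its left, z up, the work surface at z = 0. Lengths are in mm, angles in rad, forces in N, time in s.
With the tool pointing down it reaches from about 350 to 775 mm from the base axis. Payload 7.3 kg.
Tool frame: the origin (TCP) lies between the finger pads; the fingertips stand 25 mm ahead of it and the grasp point (between the pads) lies 6 mm ahead of it; z points along the fingers, y is the line along which they close (so a half turn about z gives the same grasp; the last joint's range is limited). The gripper opens to 92 mm and grips with 3 to 60 N. Pads are 19 mm wide; open, the fingers measure 130 mm over their backs; the gripper's body (75 mm by 190 mm) begins 47 mm behind the grasp point.
Start: joints at [-1.385, 0.342, 1.524, -0, 1.275, -0.146], TCP at [171.039, -496.375, 251.741] pointing down, gripper open.
Joint ranges: [-2.53, 2.53], [-0.77, 2.02], [0.04, 2.7], [-1, 4.14], [0.28, 2.66], [-3.11, 3.11]. Speed limits (rad/s): [2.57, 2.57, 3.14, 3.14, 3.14, 3.14].

INTERFACE

Orientations are given as [roll, pitch, yaw] about the fixed x, y, z axes, in that order (R = Rz(yaw) Ry(pitch) Rx(roll)).
In Python, from plant import bot gives the robot as it stands.
- The arm moves only by the tool play_rows, never from a script. Its argument "commands" is a list of rows, each an object of numbers: "x", "y", "z": the shift along the tool's x, y, z in m; "twist": the turn about the tool's z in degrees. In form: [{"x": .., "y": .., "z": .., "twist": ..}, ...]. A call has exactly 8 rows; each row is the pose to reach, as a shift and turn from the pose commanded when the call began, along the tool's axes at that moment; what a row does not reach only later rows make up. A row lasts 1/10 s, in which the tool goes at most 50 mm and 8.59 degrees, less where a joint would pass 70% of its speed; a pose out of reach is approached as far as the arm can. A call with a gripper value outside its range is refused whole. "jaw" is the closure, from 0 (fully open) to 1 (shut), set as the call begins (left out, the last holds). The fingers move at their own pace and stop on an object; the grip force is fixed at half the most. Time passes only in rows, so rows that repeat a pose let the fingers close, or fill a call up. It gives the time, the measured TCP pose, the force, the opening and the grip force at its end, in the units of the state.
- bot.get_obs(): the state, without advancing time (a new reading comes with each control period).
- bot.capture(name): name is "scene" or "top" or "wrist"; returns a dict with "pixels" (480x640x3 uint8, red, green, blue), "fx", "fy", "cx", "cy" (pixels), "k1" (the pictures are not rectified: a ray, as slopes to the right and down, at radius r is drawn at 1 + k1 r^2 times it, then the intrinsics apply), "eye" and "rotation" of the camera in the world. Camera axes: x right, y down, z forward; pixel columns grow to the right and rows downward; lengths in mm; the calibration is good to about 2 mm. A picture is of the moment at which its call begins. There is no depth.
- bot.close_job(): hands the job in; it is judged then, once.
The state is a dict: "time": time; "joint_positions": joint angles; "dq": joint speeds; "tau": joint torques, N m; "tool_pos": TCP position; "tcp_rot": TCP orientation; "contact_force": force on the tool from outside, world axes, zero at the start; "moment": the same for the moment, N m; "grip_width": finger opening in mm; "finger_force": force on a finger pad.
Only numpy, scipy, OpenCV 4.12 (cv2) and the standard library are available. Lean on these libraries where they do the work, as an engineer would, in place of code of your own. Each camera call takes 0.05 s, during which the arm holds its last target. There are 200 camera calls.

## Working session

There is one attempt and no reset: what is moved stays moved. The work goes in short steps, Python scripts to look and compute and a tool call to move; the robot and the scene stay as the last step left them, time stands still between calls to the robot, and variables do not carry over. Pictures are saved under pics/ and viewed, at most 10 in all, crops included, and the job is handed in when it is done.

Besides the shell and the picture viewer there is one more tool, called after "Call:" as a command line: name --argument value ..., lists and objects as JSON in quotes. play_rows: Moves the arm, as the interface text tells. Its arguments: {"type":"object","properties":{"commands":{"type":"array"},"jaw":{"type":"number"}},"required":["commands"]}

```bash
mkdir -p pics; cat > h.py <<'E'
import numpy as np, cv2, pickle
def load(n): return pickle.load(open(f'pics/{n}.pkl','rb'))
def unproj(c,u,v,z):
    x,y=(u-c['cx'])/c['fx'],(v-c['cy'])/c['fy']
    a,b=x,y
    for _ in range(20):
        s=1+c['k1']*(a*a+b*b); a,b=x/s,y/s
    R=np.array(c['rotation']); R=R.reshape(3,3); e=np.array(c['eye'])
    d=R@np.array([a,b,1]); return e+d*(z-e[2])/d[2]
def proj(c,p):
    R=np.array(c['rotation']).reshape(3,3); q=R.T@(np.array(p)-np.array(c['eye'])); a,b=q[:2]/q[2]
    s=1+c['k1']*(a*a+b*b); return np.array([c['cx']+c['fx']*a*s, c['cy']+c['fy']*b*s])
E
python3 - <<'E'
from plant import bot
import pickle,cv2
for n in ("scene","top"):
    c=bot.capture(n); pickle.dump(c,open(f'pics/{n}.pkl','wb')); cv2.imwrite(f'pics/{n}.png',c['pixels'][:,:,::-1])
    print(n,c['eye'],c['rotation'],c['fx'],c['k1'])
print(bot.get_obs())
E
```

```text
scene [1090.35302668 -201.89087973  525.66376711] [-2.3163837   0.00835314  1.25484467] 605.4814058099643 -0.14605790197015184
top [531.41561235 -19.81001643 702.95662848] [-3.00208356 -0.05982401 -1.55589317] 452.5233346445456 0.005950034493581058
{'time': 0.1, 'joint_positions': array([-1.38500928e+00,  3.42635685e-01,  1.52490103e+00, -2.92526836e-05,
        1.27542828e+00, -1.46019424e-01]), 'dq': array([-3.29774643e-05, -2.99262748e-05, -3.86857094e-03,  5.01247441e-05,
        1.32508001e-04, -1.23898422e-03]), 'tau': array([ 2.14795044e-03, -4.32005382e+01, -2.44694120e+01,  7.19404290e-02,
        5.26202261e-02, -4.55350710e-05]), 'tool_pos': array([ 170.96147634, -496.03499064,  251.13060301]), 'tcp_rot': array([-3.14023084e+00, -1.72000958e-04,  3.31814892e-01]), 'contact_force': array([ 0.53660061, -0.41736429, -0.4403698 ]), 'moment': array([-0.03932021,  0.04849698,  0.00059411]), 'finger_force': 0.0, 'grip_width': 91.85683882325293}
```

View pics/top.png

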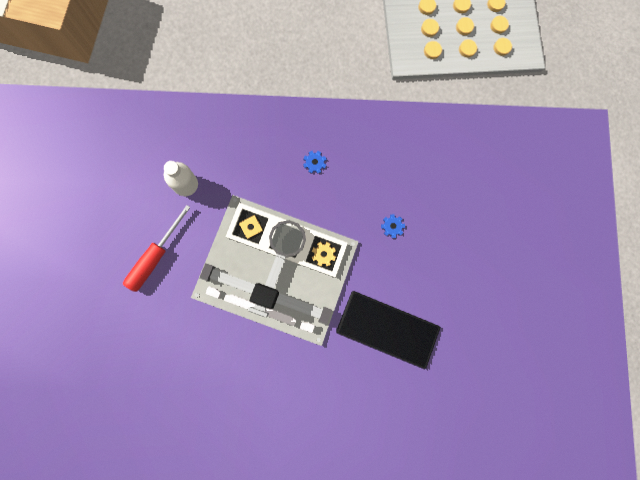

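View pics/scene.png

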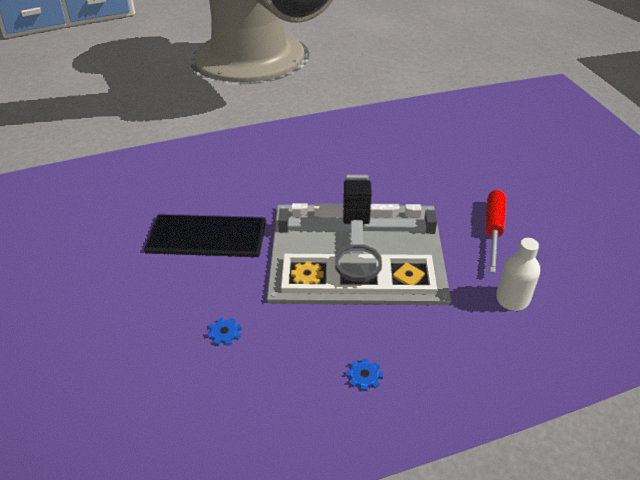

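Top picture: the brass gear wheel is at (324,254) and the square brass plate at (251,227). Blue look-alike gears are at (315,162) and (393,226), and the grip is at (265,296). The toothed brass one in the tray pocket fits; I'll confirm it and measure in an enlarged crop.

```bash
sed -i "s/R=np.array(c\['rotation'\]); R=R.reshape(3,3)/R=rot(c)/; s/R=np.array(c\['rotation'\]).reshape(3,3)/R=rot(c)/" h.py
cat >> h.py <<'E'
from scipy.spatial.transform import Rotation
def rot(c): return Rotation.from_euler('xyz',c['rotation']).as_matrix()
E
python3 - <<'E'
from h import *
c=load('top'); im=c['pixels'][190:350,190:370,::-1]
cv2.imwrite('pics/c1.png',cv2.resize(im,None,fx=3.7,fy=3.7,interpolation=cv2.INTER_CUBIC))
s=load('scene')
for uv,z in [((265,295),72),((324,254),5),((251,227),5)]: print(unproj(c,*uv,z))
print(unproj(s,357,181,72),unproj(s,307,272,8))
E
```

```text
[542.86617551  16.45592451  72.        ]
[608.80407075 -68.9426247    5.        ]
[648.51354874  45.20539299   5.        ]
[536.05761418  20.58067381  72.        ] [605.78261402 -66.97488903   8.        ]
```

View pics/c1.png

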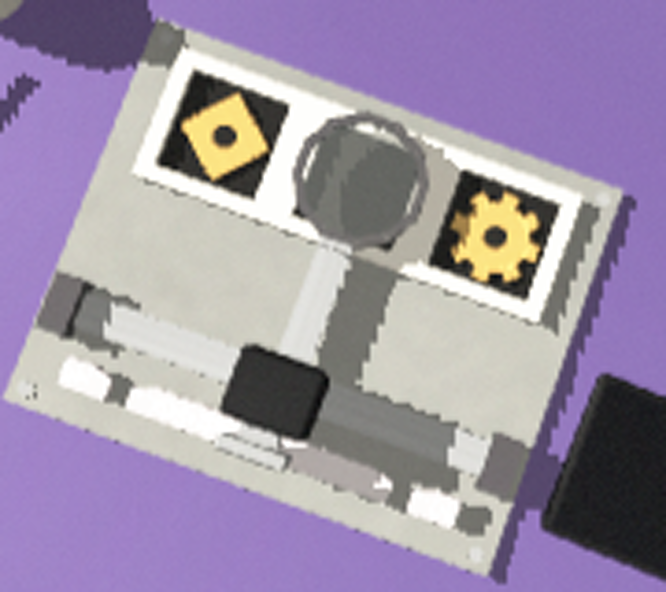

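The crop confirms the toothed brass gear at crop (497,236), in the pocket to the right of the lens. The square plate is at (224,136). The grip top's corners are at about (247,345), (328,377), (305,440) and (222,402), and the tab shows at (250,450).

```bash
python3 - <<'E'
from h import *
c=load('top'); s=load('scene')
f=lambda u,v,z: unproj(c,190+(u+.5)/3.7-.5,190+(v+.5)/3.7-.5,z)
g=[f(*p,72) for p in [(247,345),(328,377),(305,440),(222,402)]]
print(np.round(g,1), np.mean(g,0), [np.linalg.norm(g[i]-g[(i+1)%4]).round(1) for i in range(4)])
t=[f(*p,16) for p in [(185,48),(582,190),(540,322),(135,172)]]
b=[f(*p,6) for p in [(160,20),(622,188),(492,576),(6,398)]]
for q in (t,b):
    print(np.round(q,1))
    # +y direction : from right to left of image
    for d in (q[0]-q[1],q[3]-q[2]): print('yaw',np.degrees(np.arctan2(-d[0],d[1])),np.linalg.norm(d))
    for d in (q[0]-q[3],q[1]-q[2]): print('yaw x',np.degrees(np.arctan2(d[1],d[0])),np.linalg.norm(d))
lens=f(361,180,31);print('lens',lens)
yaw=np.radians(-19)
im=cv2.resize(s['pixels'][160:310,255:455,::-1],None,fx=4,fy=4,interpolation=cv2.INTER_CUBIC)
cv2.imwrite('pics/c2.png',im)
E
```

```text
[[559.3  28.8  72. ]
 [547.9  -1.6  72. ]
 [524.6   6.2  72. ]
 [538.1  37.3  72. ]] [542.45468188  17.66934058  72.        ] [np.float64(32.5), np.float64(24.6), np.float64(33.9), np.float64(22.9)]
[[ 684.2   62.9   16. ]
 [ 628.5 -103.3   16. ]
 [ 573.3  -86.3   16. ]
 [ 631.7   81.2   16. ]]
yaw -18.533956609484363 175.27602965718103
yaw -19.226409437326737 177.35055896476715
yaw x -19.211332702532914 55.63302683553278
yaw x -17.14193973379726 57.78952606464433
[[ 698.2   75.     6. ]
 [ 631.2 -121.6    6. ]
 [ 470.1  -68.6    6. ]
 [ 539.   130.5    6. ]]
yaw -18.834828609207754 207.65887559444724
yaw -19.0971105179524 210.69940245521653
yaw x -19.22950496056215 168.5845691503116
yaw x -18.20052734516647 169.5554713531933
lens [628.38862167 -11.59549982  31.        ]
```

View pics/c2.png

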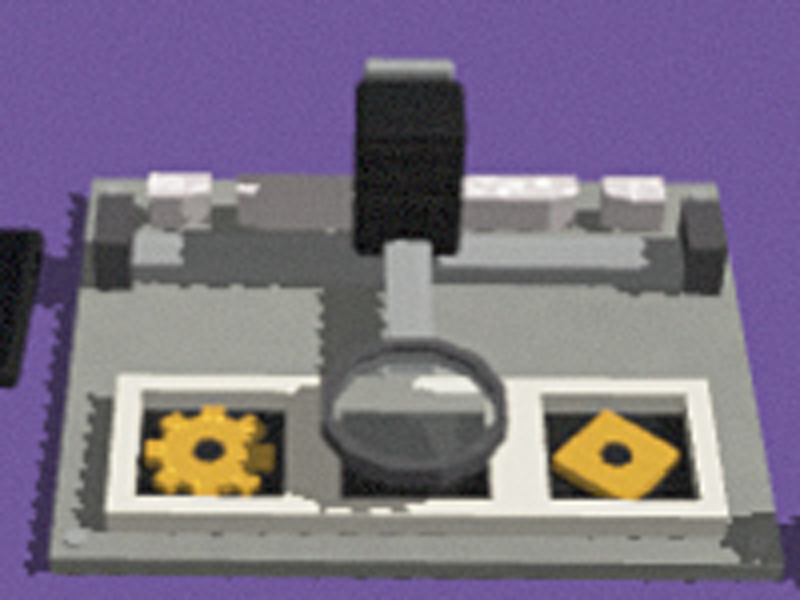

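```bash
python3 - <<'E'
from h import *
s=load('scene')
print(unproj(s,255+411/4,160+109/4,72), 'plate/gear top z~9:',unproj(s,255+209/4,160+450/4,11))
R=Rotation.from_euler('xyz',[np.pi,0,.3318]).as_matrix()
print(R.T@(np.array([540.6,18.1,150])-np.array([171.04,-496.38,251.74])))
E
```

```text
[548.09983851  17.03376336  72.        ] plate/gear top z~9: [609.47233521 -67.71804968  11.        ]
[ 516.99276865 -366.03652982  101.74      ]
```

Call:
play_rows --commands '[{"x": 0.04, "y": -0.028, "z": 0.0, "twist": -6}, {"x": 0.08, "y": -0.056, "z": 0.0, "twist": -12}, {"x": 0.12, "y": -0.084, "z": 0.0, "twist": -18}, {"x": 0.16, "y": -0.113, "z": 0.0, "twist": -24}, {"x": 0.2, "y": -0.141, "z": 0.0, "twist": -30}, {"x": 0.24, "y": -0.17, "z": 0.0, "twist": -36}, {"x": 0.28, "y": -0.198, "z": 0.0, "twist": -42}, {"x": 0.32, "y": -0.227, "z": 0.0, "twist": -48}]' --jaw 0

```text
time: 0.9
tool_pos: [400.3, -175.7, 251.6]
tcp_rot: [-3.142, 0.0, 1.174]
contact_force: [0.1, -0.4, 0.6]
grip_width: 91.6
finger_force: 0.0
```

```bash
python3 - <<'E'
import numpy as np
from scipy.spatial.transform import Rotation as Ro
R=Ro.from_euler('xyz',[np.pi,0,.3318]).as_matrix();p=np.array([171.04,-496.38,251.74])+R@[320,-227,0]
R2=Ro.from_euler('xyz',[np.pi,0,.3318+np.radians(48)]).as_matrix()
print(p,R2.T@(np.array([540.6,18.1,150])-p), np.degrees(np.pi/2-.3299)-np.degrees(.3318)-48)
E
```

```text
[ 399.64220984 -177.52261863  251.74      ] [235.13816842  53.36055917 101.74      ] 4.08738269619343
```

Call:
play_rows --commands '[{"x": 0.04, "y": 0.009, "z": 0.01, "twist": -2}, {"x": 0.08, "y": 0.018, "z": 0.03, "twist": -4}, {"x": 0.12, "y": 0.027, "z": 0.05, "twist": -4.1}, {"x": 0.16, "y": 0.036, "z": 0.07, "twist": -4.1}, {"x": 0.2, "y": 0.045, "z": 0.09, "twist": -4.1}, {"x": 0.225, "y": 0.051, "z": 0.102, "twist": -4.1}, {"x": 0.235, "y": 0.0533, "z": 0.102, "twist": -4.1}, {"x": 0.235, "y": 0.0533, "z": 0.102, "twist": -4.1}]'

```text
time: 1.7
tool_pos: [540.7, 18.7, 149.5]
tcp_rot: [-3.141, 0.0, 1.243]
contact_force: [0.6, 0.3, -0.7]
grip_width: 92.0
finger_force: 0.0
```

```bash
python3 - <<'E'
from h import *
from plant import bot
c=bot.capture('wrist'); pickle.dump(c,open('pics/wrist.pkl','wb')); print(c['eye'],c['rotation'],bot.get_obs()['tool_pos'])
im=c['pixels'][:,:,::-1].copy()
def G(x,y,z,g=(541.5,17.8),a=np.radians(-18.9)):
    return [g[0]+x*np.cos(a)-y*np.sin(a), g[1]+x*np.sin(a)+y*np.cos(a), z]
for q in [(-14,-17,72),(14,-17,72),(14,17,72),(-14,17,72),(-26,-14,70),(-26,14,70)]:
    u=proj(c,G(*q)); cv2.circle(im,tuple(int(round(t)) for t in u),2,(0,0,255),-1)
cv2.imwrite('pics/w1.png',im)
E
```

```text
[563.67514503  85.46419155 282.85570179] [ 2.87525128e+00 -1.70031811e-04 -3.27513013e-01] [540.39945266  17.77495739 149.93794539]
```

View pics/w1.png

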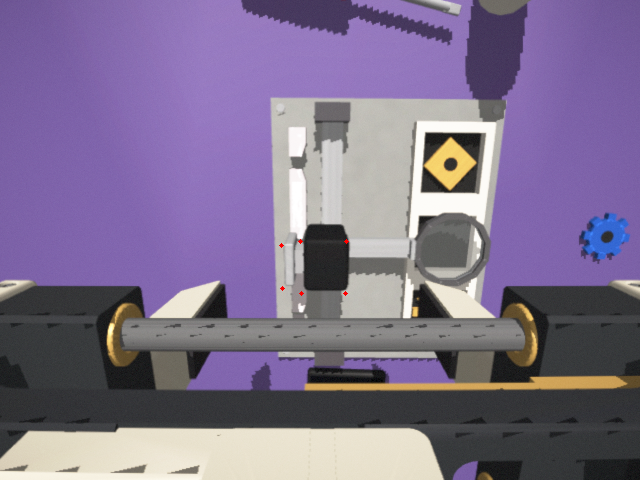

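The wrist picture shows the grip's top at columns 305–349, bottom edge at row 289, with the tab left of it at (290,260). The grip sits about 1–2 mm to +x and +y of my estimate, so I'll shift by that and descend.

Call:
play_rows --commands '[{"x": 0.001, "y": 0.0015, "z": 0.01}, {"x": 0.001, "y": 0.0015, "z": 0.025}, {"x": 0.001, "y": 0.0015, "z": 0.04}, {"x": 0.001, "y": 0.0015, "z": 0.055}, {"x": 0.001, "y": 0.0015, "z": 0.07}, {"x": 0.001, "y": 0.0015, "z": 0.08}, {"x": 0.001, "y": 0.0015, "z": 0.084}, {"x": 0.001, "y": 0.0015, "z": 0.084}]'

```text
invalid input at $.commands[0]: expected keys x, y, z, twist
```

Call:
play_rows --commands '[{"z": 0}, {"z": 0}, {"z": 0}, {"z": 0}, {"z": 0}, {"z": 0}, {"z": 0}, {"z": 0}]' --jaw 1

```text
invalid input at $.commands[0]: expected keys x, y, z, twist
```

Call:
play_rows --commands '[{"x": 0.001, "y": 0.0015, "z": 0.01, "twist": 0}, {"x": 0.001, "y": 0.0015, "z": 0.025, "twist": 0}, {"x": 0.001, "y": 0.0015, "z": 0.04, "twist": 0}, {"x": 0.001, "y": 0.0015, "z": 0.055, "twist": 0}, {"x": 0.001, "y": 0.0015, "z": 0.07, "twist": 0}, {"x": 0.001, "y": 0.0015, "z": 0.08, "twist": 0}, {"x": 0.001, "y": 0.0015, "z": 0.084, "twist": 0}, {"x": 0.001, "y": 0.0015, "z": 0.084, "twist": 0}]'

```text
time: 2.55
tool_pos: [542.0, 17.9, 65.5]
tcp_rot: [-3.141, 0.0, 1.24]
contact_force: [-0.6, -0.7, 0.1]
grip_width: 91.6
finger_force: 0.0
```

Call:
play_rows --commands '[{"x": 0, "y": 0, "z": 0, "twist": 0}, {"x": 0, "y": 0, "z": 0, "twist": 0}, {"x": 0, "y": 0, "z": 0, "twist": 0}, {"x": 0, "y": 0, "z": 0, "twist": 0}, {"x": 0, "y": 0, "z": 0, "twist": 0}, {"x": 0, "y": 0, "z": 0, "twist": 0}, {"x": 0, "y": 0, "z": 0, "twist": 0}, {"x": 0, "y": 0, "z": 0, "twist": 0}]' --jaw 1

```text
time: 3.35
tool_pos: [540.6, 19.0, 65.4]
tcp_rot: [-3.138, 0.001, 1.241]
contact_force: [7.0, -3.6, -5.0]
grip_width: 32.6
finger_force: 12.1
```

Call:
play_rows --commands '[{"x": 0, "y": 0, "z": 0, "twist": 0}, {"x": 0, "y": 0, "z": 0, "twist": 0}, {"x": 0, "y": 0, "z": 0, "twist": 0}, {"x": 0, "y": 0, "z": 0, "twist": 0}, {"x": 0, "y": 0, "z": 0, "twist": 0}, {"x": 0, "y": 0, "z": 0, "twist": 0}, {"x": 0, "y": 0, "z": 0, "twist": 0}, {"x": 0, "y": 0, "z": 0, "twist": 0}]'

```text
time: 4.15
tool_pos: [542.3, 18.4, 65.6]
tcp_rot: [3.142, 0.0, 1.241]
contact_force: [1.6, -0.6, -1.4]
grip_width: 28.7
finger_force: 30.1
```

Call:
play_rows --commands '[{"x": -0.003, "y": 0, "z": 0, "twist": 0}, {"x": -0.008, "y": 0, "z": 0, "twist": 0}, {"x": -0.013, "y": 0, "z": 0, "twist": 0}, {"x": -0.018, "y": 0, "z": 0, "twist": 0}, {"x": -0.023, "y": 0, "z": 0, "twist": 0}, {"x": -0.028, "y": 0, "z": 0, "twist": 0}, {"x": -0.032, "y": 0, "z": 0, "twist": 0}, {"x": -0.035, "y": 0, "z": 0, "twist": 0}]'

```text
time: 4.95
tool_pos: [530.6, -15.1, 65.6]
tcp_rot: [-3.141, 0.0, 1.241]
contact_force: [2.4, 1.4, -5.0]
grip_width: 28.9
finger_force: 30.1
```

Call:
play_rows --commands '[{"x": -0.005, "y": 0, "z": 0, "twist": 0}, {"x": -0.01, "y": 0, "z": 0, "twist": 0}, {"x": -0.015, "y": 0, "z": 0, "twist": 0}, {"x": -0.019, "y": 0, "z": 0, "twist": 0}, {"x": -0.022, "y": 0, "z": 0, "twist": 0}, {"x": -0.024, "y": 0, "z": 0, "twist": 0}, {"x": -0.025, "y": 0, "z": 0, "twist": 0}, {"x": -0.025, "y": 0, "z": 0, "twist": 0}]'

```text
time: 5.75
tool_pos: [522.5, -38.5, 65.6]
tcp_rot: [-3.141, 0.0, 1.241]
contact_force: [0.4, -0.6, -4.9]
grip_width: 29.1
finger_force: 30.1
```

```bash
python3 - <<'E'
from h import *
from plant import bot
c=bot.capture('scene'); o=bot.get_obs(); print(o['tool_pos'],o['contact_force'],o['grip_width'],o['finger_force'])
cv2.imwrite('pics/s2.png',cv2.resize(c['pixels'][100:330,200:500,::-1],None,fx=2.6,fy=2.6))
E
```

```text
[522.58032874 -38.39232785  65.63213239] [ 0.06963204 -1.04546033 -4.32042264] 28.984100821143848 30.120928287506104
```

View pics/s2.png

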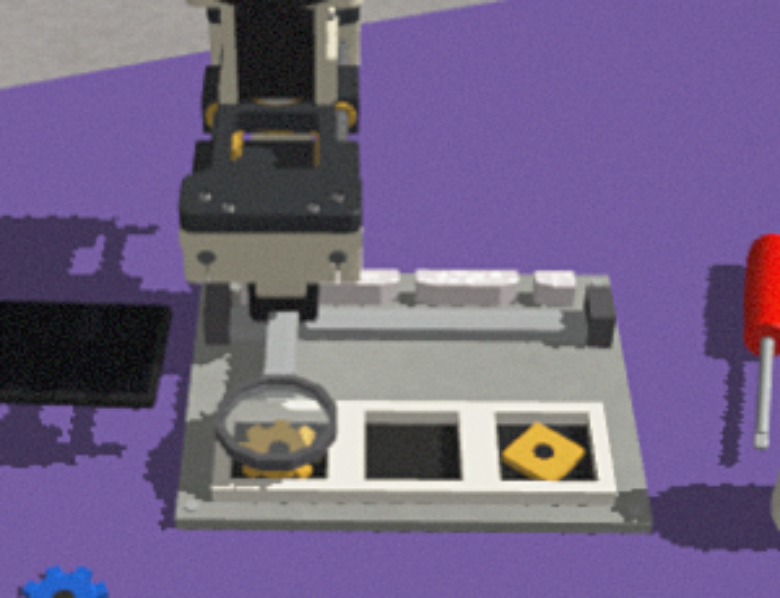

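The loupe followed: the lens at (276,420) is now over the gear at (278,445), with the tab still held in. Next I open the jaw.

Call:
play_rows --commands '[{"x": 0, "y": 0, "z": 0, "twist": 0}, {"x": 0, "y": 0, "z": 0, "twist": 0}, {"x": 0, "y": 0, "z": 0, "twist": 0}, {"x": 0, "y": 0, "z": 0, "twist": 0}, {"x": 0, "y": 0, "z": 0, "twist": 0}, {"x": 0, "y": 0, "z": 0, "twist": 0}, {"x": 0, "y": 0, "z": 0, "twist": 0}, {"x": 0, "y": 0, "z": 0, "twist": 0}]' --jaw 0

```text
time: 6.6
tool_pos: [523.1, -38.4, 65.9]
tcp_rot: [3.141, 0.0, 1.241]
contact_force: [0.5, -0.1, 0.5]
grip_width: 88.3
finger_force: 0.0
```

Call:
play_rows --commands '[{"x": 0, "y": 0, "z": 0, "twist": 0}, {"x": 0, "y": 0, "z": 0, "twist": 0}, {"x": 0, "y": 0, "z": -0.01, "twist": 0}, {"x": 0, "y": 0, "z": -0.03, "twist": 0}, {"x": 0, "y": 0, "z": -0.06, "twist": 0}, {"x": 0, "y": 0, "z": -0.09, "twist": 0}, {"x": 0, "y": 0, "z": -0.11, "twist": 0}, {"x": 0, "y": 0, "z": -0.12, "twist": 0}]'

```text
time: 7.4
tool_pos: [523.6, -38.4, 188.4]
tcp_rot: [3.138, -0.0, 1.241]
contact_force: [0.2, 0.4, 0.0]
grip_width: 92.2
finger_force: 0.0
```

Call:
play_rows --commands '[{"x": -0.01, "y": -0.04, "z": -0.01, "twist": 0}, {"x": -0.02, "y": -0.08, "z": -0.02, "twist": 0}, {"x": -0.04, "y": -0.11, "z": -0.03, "twist": 0}, {"x": -0.08, "y": -0.12, "z": -0.04, "twist": 0}, {"x": -0.12, "y": -0.12, "z": -0.05, "twist": 0}, {"x": -0.16, "y": -0.12, "z": -0.05, "twist": 0}, {"x": -0.18, "y": -0.12, "z": -0.05, "twist": 0}, {"x": -0.18, "y": -0.12, "z": -0.05, "twist": 0}]'

```text
time: 8.2
tool_pos: [350.2, -171.5, 235.7]
tcp_rot: [-3.141, 0.0, 1.237]
contact_force: [0.2, 0.3, 1.1]
grip_width: 91.9
finger_force: 0.0
```

```bash
python3 - <<'E'
from h import *
from plant import bot
c=bot.capture('top'); o=bot.get_obs(); print(o['tool_pos'],o['contact_force'],o['grip_width'])
pickle.dump(c,open('pics/top3.pkl','wb'))
cv2.imwrite('pics/t3.png',cv2.resize(c['pixels'][190:350,190:370,::-1],None,fx=3.7,fy=3.7,interpolation=cv2.INTER_CUBIC))
E
```

```text
[ 350.51386132 -170.26839086  235.54634024] [-0.84065857  0.50234295 -0.12687322] 91.8359108761274
```

View pics/t3.png

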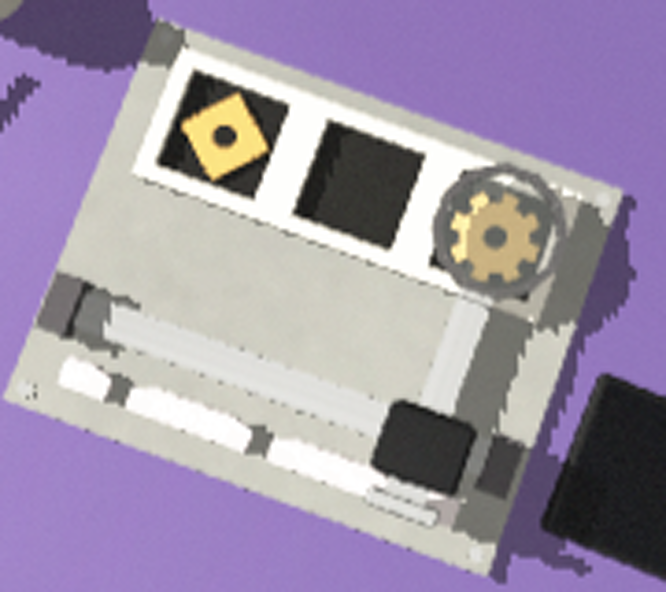

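The lens at (500,232) encloses the gear at (497,236). The tab at (402,505) stands off the grip at (424,447) by the same distance as at the start, so it has sprung out and locked.

```bash
python3 -c "
from plant import bot
print(bot.close_job())"
```

```text
the job is handed in; nothing more can be done
None
```

The loupe is locked at the stop over the brass gear wheel, with the latch tab sprung out, the gear still in its pocket and the arm clear; the job is handed in, and no verdict came back.

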